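Unstack the sample tins and load the cassette

TASK

Three lidded metal sample tins have been left piled on one another. Take the pile apart and stand each tin upright on the floor of the pocket made for its size: the small one in the small round rest, the large one in the large round rest, and the middle-sized one in the cassette, whose sliding bridge has to be moved aside first and afterwards slid fully back across the tin. Keep the tins level, set them down rather than dropping them, and leave the film roll and the dropper bottle standing where they are.

Things in the scene. Friction and masses are not known exactly. Their poses are not given: they have to be found in the camera images.
- tin_small_centre (a point): Centre (half-way up) of the small round lidded aluminium tin: 34 mm diameter, 32 mm tall, about 0.1 kg, flat top and bottom, lid with a dark round panel and dark lower edge. At the start it is the top of the pile: small on middle-sized on large, each up to about 4 mm off centre. Its z axis points out of the lid.
- tin_medium_centre (a point): Centre (half-way up) of the middle-sized tin, same make: 46 mm diameter, 32 mm tall, about 0.15 kg. In the middle of the pile at the start. z axis out of the lid.
- tin_large_centre (a point): Centre (half-way up) of the large tin, same make: 58 mm diameter, 32 mm tall, about 0.22 kg. Bottom of the pile, standing on the worktop. z axis out of the lid.
- rest_small: The small round rest, for the small tin: a shallow grey plastic dish, fixed to the worktop. Round pocket 50 mm inside diameter, wall 6 mm thick with its rim 12 mm above the worktop, pocket floor 4 mm above the worktop; foot 70 mm in diameter. Origin: on the worktop at the pocket's axis.
- rest_large: The large round rest, for the large tin: a shallow grey plastic dish, fixed to the worktop. Round pocket 74 mm inside diameter, wall 6 mm thick with its rim 12 mm above the worktop, pocket floor 4 mm above the worktop; foot 94 mm in diameter. Origin: on the worktop at the pocket's axis.
- pocket (a point): Centre of the floor of the cassette's pocket, for the middle-sized tin: grey plastic, round, 62 mm inside, wall 6 mm, rim 12 mm and floor 4 mm above the worktop. The cassette is a fixed pale blue-grey plate 104 x 170 mm with rails up to 17 mm high along its long sides; the pocket lies 42 mm off its centre. Axes are the cassette's: z up, y along the plate away from the pocket's end, the way the bridge opens.
- bridge_tab (a point): Centre of the black tab on the cassette's aluminium bridge, to pinch or push. Tab: 34 mm across the cassette (x), 10 mm thick along the slide (y), 24 mm high; top 68 mm, foot 44 mm above the worktop. The bridge is a bar 24 mm wide (y), 98 mm long (x), underside 40 mm above the worktop, with a leg at either end. Axes as the cassette's: it opens towards +y.
- bridge (a joint): Slide of the bridge in m: 0 fully shut, bar across the middle of the pocket (a tin in the pocket is 4 mm below it); 0.084 fully open. Opens along the cassette's +y, stays where it is left, slides with about 1.5 N. At the start shut or up to 25 mm open.
- film_roll_centre (a point): Centre (half-way up) of the standing white film roll, 62 mm diameter, 50 mm tall; loose, to be left alone.
- dropper_bottle_centre (a point): Centre (half-way up) of the small brown dropper bottle with a black cap, 30 mm diameter, 75 mm tall; loose, to be left alone.
There are look-alikes about, which are no part of the job. What is shaped like the part that bears tin_large_centre but brown, orange or purple is not meant.

How it is judged:
At the end, for the whole second after the job is handed in: Each tin is upright (0.1 rad), at rest on the floor of its own pocket (centre within 11 mm of the pocket axis, below 24 mm height): small and large in their rests, medium in the cassette; bridge within 10 mm of shut; film roll and dropper bottle within 30 mm of their starts (horizontal distance between tin_small_centre and rest_small below 0.011 m and height (world z) of each of tin_small_centre, tin_medium_centre, tin_large_centre below 0.024 m and angle between each of tin_small_centre, tin_medium_centre, tin_large_centre's own z axis and vertical below 0.1 rad and linear speed of each of tin_small, tin_medium, tin_large below 0.02 m/s and horizontal distance between tin_medium_centre and pocket below 0.011 m and horizontal distance between tin_large_centre and rest_large below 0.011 m and value of joint bridge below 0.01 m and distance of each of film_roll_centre, dropper_bottle_centre from where it was at the start of the episode below 0.03 m); the robot touches nothing.
It fails at once if a tin is tipped by more than 0.6 rad (angle between any of tin_small_centre, tin_medium_centre, tin_large_centre's own z axis and vertical above 0.6 rad).
It fails at once if a tin is dropped (faster than 0.9 m/s with no finger on it: a free fall of about 40 mm) ((linear speed of tin_small above 0.9 m/s and contact force between tin_small and the fingers below 0.2 N) or (linear speed of tin_medium above 0.9 m/s and contact force between tin_medium and the fingers below 0.2 N) or (linear speed of tin_large above 0.9 m/s and contact force between tin_large and the fingers below 0.2 N)).
It fails at once if the film roll or the dropper bottle is shifted or knocked over ((distance of film_roll_centre from where it was at the start of the episode above 0.03 m or angle between film_roll_centre's own z axis and vertical above 0.5 rad) or (distance of dropper_bottle_centre from where it was at the start of the episode above 0.03 m or angle between dropper_bottle_centre's own z axis and vertical above 0.5 rad)).
It also fails if it takes over 144 s, if anything falls off the work surface, if the arm or the gripper's body presses on something with over 40 N, if the wrist force passes 120 N, or if a joint passes its speed limit or range.

ROBOT

A 6-joint arm with a two-finger parallel gripper is mounted at the origin on a cart in front of the work surface, level with it; the furniture and walls round the work are solid. World frame = base frame: x ahead of the robot, y to its left, z up, the work surface at z = 0. Lengths are in m, angles in rad, forces in N, time in s.
With the tool pointing down it reaches from about 0.35 to 1 m from the base axis. Payload 7.1 kg.
Tool frame: the origin (TCP) lies where the fingers leave the gripper's body, on its centre line; the fingertips stand 73 mm ahead of it and the grasp point (between the pads) lies 54 mm ahead of it; z points along the fingers, y is the line along which they close (so a half turn about z gives the same grasp; the last joint's range is limited). The gripper opens to 85 mm and grips with 20 to 120 N. Pads are 22 mm wide; open, the fingers measure 114 mm over their backs; the gripper's body (76 mm by 85 mm) begins 54 mm behind the grasp point. The pads swing forward as they close: fully open they stand 13 mm farther back than shut.
Start: joints at [-1.294, 0.423, 1.63, -0, 1.089, -0.019], TCP at [0.182, -0.598, 0.304] pointing down, gripper open.
Joint ranges: [-3, 3], [-0.9, 2.11], [0.09, 2.58], [-1.31, 4.45], [0.11, 2.69], [-2.54, 2.54]. Speed limits (rad/s): [2.39, 2.39, 3.01, 3.14, 3.14, 3.14].

INTERFACE

Orientations are given as a rotation vector (axis times angle).
In Python, from bench import arm gives the robot as it stands.
- The arm moves only by the tool servo_tool, never from a script. Its argument "steps" is a list of rows, each a list of 4 numbers: the shift along the tool's x, y, z in units of 80 mm (1.0 is 80 mm), then the turn about the tool's z in units of 60 degrees (1.0 is 60 degrees). In form: [[x, y, z, spin], ...]. A call has 1 to 20 rows; each row is the pose to reach, as a shift and turn from the pose commanded when the call began, along the tool's axes at that moment; what a row does not reach only later rows make up. A row lasts 1/8 s, in which the tool goes at most 62.5 mm and 10.7 degrees, less where a joint would pass 70% of its speed; a pose out of reach is approached as far as the arm can. A call with a number of a shift or a turn outside -1 to 1 is refused whole. A call with a gripper value outside its range is refused whole. "hand" is the opening, from 0 (shut) to 1 (fully open), set as the call begins (left out, the last holds). The fingers move at their own pace and stop on an object; "newtons" is the grip in N (left out, the last holds). Time passes only in rows, so rows that repeat a pose let the fingers close. It gives the time, the measured TCP pose, the force, the opening and the grip force at its end, in the units of the state.
- arm.get_obs(): the state, without advancing time (a new reading comes with each control period).
- arm.get_image(name): name is "scene" or "top"; returns the picture (420x560x3 uint8, red, green, blue); there is no depth.
- arm.camera_params(name): a dict with "intrinsics" (3x3 intrinsics, pixels), "rvec" (rotation vector, rad) and "tvec" (3), from world to camera coordinates, as OpenCV has them. Camera axes: x right, y down, z forward; pixel columns grow to the right and rows downward; lengths in m; the calibration is good to about 2 mm. A picture is of the moment at which its call begins. camera_params takes no time and is no camera call.
- arm.hand_in(): hands the job in; it is judged then, once.
Trained networks look in the newest picture that a camera, given by its name, has taken for a name from the list of things; names that differ only in an ending like _2 or _b are one class to them, and where a whole thing is asked for, a point or a joint stands for the part that bears it (a point fixed in the world has none). Each returns a list of dicts, best first, with "score" (0 to 1); they miss things now and then, are a little off and sometimes report something else, mostly with a low value. They report only what shows in the picture. A call takes as long as a camera call. They do not tell look-alikes from the thing itself.
- arm.trace(camera, query): "region" (420x560 bool, what is visible of it) and "position" ([column, row] in pixels, amid what is visible of it).
The state is a dict: "clock": time; "q": joint angles; "joint_vel": joint speeds; "joint_efforts": joint torques, N m; "tool_pos": TCP position; "orientation": TCP orientation; "ft_force": force on the tool from outside, world axes, zero at the start; "moment": the same for the moment, N m; "opening": finger opening in m; "finger_force": force on a finger pad.
Only numpy, scipy, OpenCV 4.12 (cv2) and the standard library are available. Lean on these libraries where they do the work, as an engineer would, in place of code of your own. Each camera call takes 0.05 s, during which the arm holds its last target. There are 200 camera calls.

## Working session

There is one attempt and no reset: what is moved stays moved. The work goes in short steps, Python scripts to look and compute and a tool call to move; the robot and the scene stay as the last step left them, time stands still between calls to the robot, and variables do not carry over. Pictures are saved under pics/ and viewed, at most 14 in all, crops included, and the job is handed in when it is done.

Besides the shell and the picture viewer there is one more tool, called after "Request:" as name(argument=value, ...) on one line, values as JSON. servo_tool: Moves the arm, as the interface text tells. Its arguments: {"type":"object","properties":{"steps":{"type":"array"},"hand":{"type":"number"},"newtons":{"type":"number"}},"required":["steps"]}

```bash
mkdir -p pics; ls; cat > h.py <<'E'
import numpy as np, cv2
from bench import arm
def cam(n):
    p=arm.camera_params(n); K=np.array(p["intrinsics"],float); R=cv2.Rodrigues(np.array(p["rvec"],float))[0]; t=np.array(p["tvec"],float).ravel(); return K,R,t
def px2w(n,uv,z):
    K,R,t=cam(n); d=R.T@np.linalg.solve(K,[uv[0],uv[1],1.]); c=-R.T@t; return c+d*(z-c[2])/d[2]
def w2px(n,P):
    K,R,t=cam(n); q=K@(R@np.asarray(P,float)+t); return q[:2]/q[2]
def shot(n,f):
    im=arm.get_image(n); cv2.imwrite("pics/"+f,cv2.cvtColor(im,cv2.COLOR_RGB2BGR)); return im
E
python3 - <<'E'
from h import *
for n in("scene","top"):
    shot(n,n+"0.png"); K,R,t=cam(n); print(n,K[0,0],(-R.T@t).round(3),(R[2]).round(3))
o=arm.get_obs(); print(o["tool_pos"],o["orientation"],o["clock"],o["opening"])
E
```

```text
pics
scene 513.408452982051 [0.028 0.814 0.821] [ 0.419 -0.67  -0.613]
top 419.38715037898504 [ 0.289 -0.009  1.277] [ 0.211  0.021 -0.977]
[ 0.18211516 -0.59746906  0.30323369] [-3.10596489e+00 -4.62766412e-01  2.58395349e-04] 0.1 0.08539086832650282
```

View pics/scene0.png

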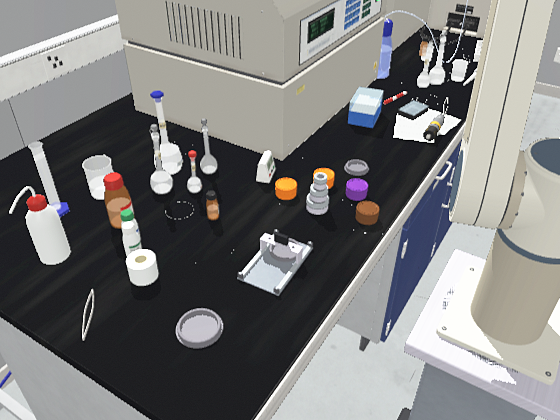

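View pics/top0.png

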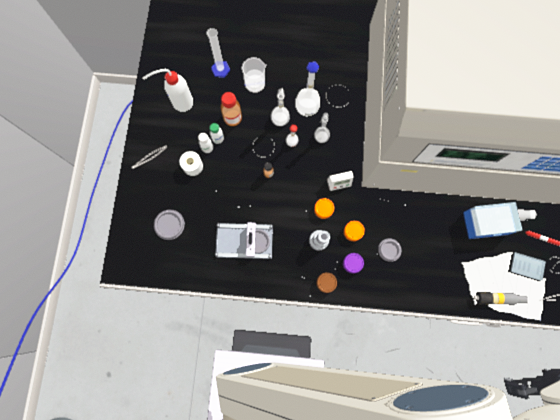

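```bash
cat > tr.py <<'E'
from h import *
for n in("scene","top"):
    arm.get_image(n)
    for q,z in[("tin_small_centre",.096),("tin_medium_centre",.064),("tin_large_centre",.032),("rest_small",.012),("rest_large",.012),("bridge_tab",.056),("bridge",.05),("film_roll_centre",.05),("dropper_bottle_centre",.075)]:
        for d in arm.trace(n,q)[:3]:
            print(n,q,round(d["score"],2),np.round(d["position"]),px2w(n,d["position"],z).round(3)[:2],d["region"].sum())
E
python3 tr.py
```

```text
scene tin_small_centre 0.75 [316. 181.] [ 0.494 -0.098] 197
scene tin_small_centre 0.45 [211. 207.] [0.646 0.119] 371
scene tin_medium_centre 0.46 [321. 192.] [ 0.482 -0.103] 218
scene tin_large_centre 0.9 [286. 188.] [ 0.585 -0.11 ] 419
scene tin_large_centre 0.86 [368. 212.] [ 0.365 -0.133] 455
scene tin_large_centre 0.78 [358. 191.] [ 0.424 -0.199] 378
scene rest_small 0.72 [356. 166.] [ 0.491 -0.331] 280
scene rest_large 0.82 [196. 326.] [0.508 0.352] 1493
scene rest_large 0.6 [273. 264.] [0.475 0.127] 2646
scene rest_large 0.32 [140. 266.] [0.721 0.289] 910
scene bridge_tab 0.86 [282. 242.] [0.471 0.095] 552
scene bridge 0.26 [356. 168.] [ 0.464 -0.267] 265
scene film_roll_centre 0.72 [141. 265.] [0.689 0.31 ] 935
scene film_roll_centre 0.55 [318. 183.] [ 0.517 -0.153] 199
scene film_roll_centre 0.42 [211. 208.] [0.685 0.076] 320
scene dropper_bottle_centre 0.71 [211. 206.] [0.667 0.095] 311
top tin_small_centre 0.53 [322. 238.] [ 0.488 -0.123] 104
top tin_medium_centre 0.43 [317. 242.] [ 0.482 -0.111] 54
top tin_medium_centre 0.41 [312. 239.] [ 0.489 -0.097] 51
top tin_large_centre 0.77 [356. 232.] [ 0.527 -0.23 ] 290
top tin_large_centre 0.74 [349. 262.] [ 0.435 -0.214] 298
top tin_large_centre 0.67 [325. 209.] [ 0.589 -0.131] 275
top rest_small 0.76 [392. 251.] [ 0.483 -0.344] 412
top rest_large 0.79 [170. 227.] [0.496 0.336] 719
top bridge_tab 0.64 [253. 237.] [0.48  0.076] 304
top bridge 0.81 [252. 241.] [0.47  0.077] 277
top film_roll_centre 0.65 [191. 164.] [0.692 0.29 ] 428
top dropper_bottle_centre 0.67 [253. 241.] [0.466 0.074] 301
top dropper_bottle_centre 0.48 [267. 170.] [0.683 0.053] 122
```

Scene picture: the aluminium pile is at (318,193). Look-alikes are orange at (286,188) and (324,177), purple at (357,188) and brown at (368,212). The small rest is at (356,167), the large rest at (199,328), the cassette at (276,260), the film roll at (142,267) and the dropper bottle at (212,206). In the top picture the pile is at (319,240), the small rest at (390,250), the large rest at (169,225) and the cassette at (245,240), with its pocket towards -y. I choose the grey three-tier stack and will check it in a crop.

```bash
python3 - <<'E'
from h import *
a=cv2.imread("pics/scene0.png");b=cv2.imread("pics/top0.png")
def c(i,x,y,w,h,s): return cv2.resize(i[y:y+h,x:x+w],None,fx=s,fy=s,interpolation=cv2.INTER_CUBIC)
l=c(a,232,162,100,75,4); l2=c(a,232,225,100,75,4)
r=c(b,300,210,100,75,4); r2=c(b,205,205,100,75,4)
cv2.imwrite("pics/crop1.png",np.vstack([np.hstack([l,r]),np.hstack([l2,r2])]))
E
```

```text
(no output)
```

View pics/crop1.png

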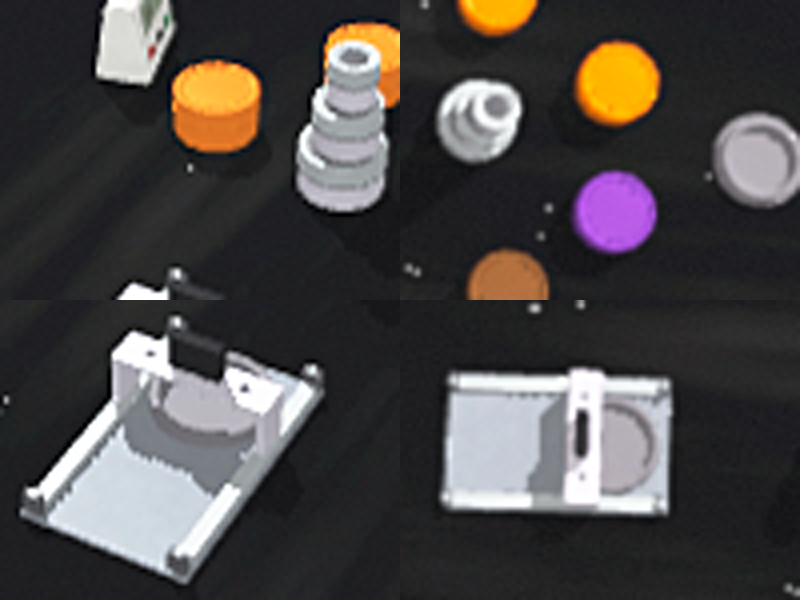

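The crop confirms it: the grey aluminium three-tier stack is the pile, and the orange, purple and brown tins are decoys. The cassette's bridge is partly open, with its bar over the pocket's left part at top px (251,240). Next I'll measure by matching model silhouettes to the traced regions.

```bash
cat >> h.py <<'E'
def circ(c,r,z): 
    a=np.linspace(0,2*np.pi,48,endpoint=False); return [(c[0]+r*np.cos(t),c[1]+r*np.sin(t),z) for t in a]
def hullc(n,pts):
    h=cv2.convexHull(np.array([w2px(n,p) for p in pts],np.float32)); m=cv2.moments(h); return np.array([m["m10"]/m["m00"],m["m01"]/m["m00"]]),m["m00"]
def fit(n,reg,model,c0):
    ys,xs=np.nonzero(reg); g=np.array([xs.mean(),ys.mean()]); c=np.array(c0,float)
    for _ in range(6):
        p,A=hullc(n,model(c)); c+= (px2w(n,g,.02)-px2w(n,p,.02))[:2]
    return c,A
def look(q,model,c0,cams=("scene","top"),tol=.05):
    for n in cams:
        arm.get_image(n)
        for d in arm.trace(n,q):
            c,A=fit(n,d["region"],model,c0)
            if np.hypot(*(c-c0))<tol: print(n,q,round(d["score"],2),c.round(4),"area",d["region"].sum(),"model",round(A))
tin=lambda r,z:(lambda c:circ(c,r,z)+circ(c,r,z+.032))
rest=lambda r:(lambda c:circ(c,r+.006,.012)+circ(c,r+.010,.0)+circ(c,r+.010,.003))
def box(c,yaw,sx,sy,z0,z1):
    u=np.array([np.cos(yaw),np.sin(yaw)]);v=np.array([-u[1],u[0]])
    return [(*(c+a*sx/2*u+b*sy/2*v),z) for a in(-1,1) for b in(-1,1) for z in(z0,z1)]
E
python3 - <<'E'
from h import *
look("tin_small_centre",tin(.017,.064),np.array([.49,-.11]))
look("rest_small",rest(.025),np.array([.483,-.34]))
look("rest_large",rest(.037),np.array([.5,.34]))
look("film_roll_centre",lambda c:circ(c,.031,0)+circ(c,.031,.05),np.array([.69,.29]))
look("dropper_bottle_centre",lambda c:circ(c,.015,0)+circ(c,.015,.05)+circ(c,.008,.075),np.array([.68,.06]))
for uv in[(217,223),(216,256.5),(272.5,224.5),(271.75,258.75)]: print("top",px2w("top",uv,.004).round(4))
for uv in[(237.5,278.75),(278.25,295.5),(312.75,247.5)]: print("scene",px2w("scene",uv,.003).round(4))
print("tab top",px2w("top",(205+181/4,205+132/4),.068).round(4), "pocket right edge", px2w("top",(205+256/4,205+147/4),.012).round(4))
arm.get_image("top")
for q in("bridge_tab","bridge","pocket"):
    for n in("top","scene"):
        for d in arm.trace(n,q)[:2]:
            ys,xs=np.nonzero(d["region"]);r=cv2.minAreaRect(np.c_[xs,ys].astype(np.float32));print(q,n,round(d["score"],2),r,px2w(n,r[0],.045).round(3))
E
```

```text
top tin_small_centre 0.62 [ 0.4925 -0.1271] area 103 model 133
scene rest_small 0.58 [ 0.4913 -0.3343] area 298 model 322
top rest_small 0.69 [ 0.4871 -0.3389] area 370 model 416
scene rest_large 0.74 [0.5068 0.3471] area 1494 model 1523
top rest_large 0.81 [0.5036 0.3434] area 713 model 717
scene film_roll_centre 0.9 [0.7017 0.2987] area 905 model 955
top film_roll_centre 0.6 [0.6985 0.295 ] area 434 model 413
scene dropper_bottle_centre 0.79 [0.7023 0.0543] area 325 model 316
top dropper_bottle_centre 0.71 [0.6973 0.052 ] area 103 model 119
top [0.5221 0.1954 0.004 ]
top [0.4187 0.1859 0.004 ]
top [0.5329 0.024  0.004 ]
top [0.4273 0.0165 0.004 ]
scene [0.5207 0.1982 0.003 ]
scene [0.4197 0.1915 0.003 ]
scene [0.4311 0.0226 0.003 ]
tab top [0.4749 0.0832 0.068 ] pocket right edge [0.4772 0.0294 0.012 ]
bridge_tab top 0.66 ((250.7035675048828, 239.04852294921875), (8.772266387939453, 34.33224105834961), 3.945185899734497) [0.475 0.083 0.045]
bridge_tab scene 0.96 ((281.8133239746094, 244.86314392089844), (44.336666107177734, 20.03902244567871), 19.855215072631836) [0.473 0.093 0.045]
bridge top 0.72 ((250.1871337890625, 239.50779724121094), (7.160452842712402, 33.13791275024414), 2.385944128036499) [0.474 0.085 0.045]
bridge scene 0.7 ((281.65362548828125, 245.80545043945312), (44.67631149291992, 20.03902244567871), 19.855215072631836) [0.472 0.096 0.045]
pocket top 0.73 ((244.0853729248047, 240.26828002929688), (55.5353889465332, 35.139095306396484), 1.7899105548858643) [0.47  0.102 0.045]
```

```bash
python3 - <<'E'
from h import *
a=px2w("scene",(232+354.5/4,162+57/4),.096);b=px2w("top",(300+96/4,210+108/4),.096);print(a.round(4),b.round(4))
a=np.array([.49,-.118])
# segment grey pile in top and fit whole-stack hull
im=arm.get_image("top").astype(int);h=cv2.cvtColor(im.astype(np.uint8),cv2.COLOR_RGB2HSV)
m=((h[...,2]>110)&(h[...,1]<60)).astype(np.uint8);n,l,s,c=cv2.connectedComponentsWithStats(m)
for i in range(1,n):
    if abs(c[i]-[320,240]).max()<12 and s[i,4]>50: 
        print(s[i],c[i]); st=lambda c:circ(c,.029,0)+circ(c,.029,.032)+circ(c,.023,.064)+circ(c,.017,.096)
        print(fit("top",l==i,st,a))
        for nm,zz in(("scene",0),):
            im=arm.get_image(nm);h=cv2.cvtColor(im,cv2.COLOR_RGB2HSV);m=((h[...,2]>90)&(h[...,1]<60)).astype(np.uint8);n2,l2,s2,c2=cv2.connectedComponentsWithStats(m)
            for j in range(1,n2):
                if abs(c2[j]-[318,193]).max()<15 and s2[j,4]>100: print(s2[j],fit(nm,l2==j,st,a))
for n in("scene","top"):
    arm.get_image(n)
    for q,z,r in(("tin_medium_centre",.032,.023),("tin_large_centre",0,.029)):
        for d in arm.trace(n,q): print(n,q,d["score"],d["position"],d["region"].sum(),fit(n,d["region"],tin(r,z),a))
E
```

```text
[ 0.4954 -0.1234  0.096 ] [ 0.4925 -0.1279  0.096 ]
[310 230  20  20 333] [319.47447447 239.17417417]
(array([ 0.49778178, -0.12224884]), 323.83045208244585)
[306 172  23  43 743] (array([ 0.49776446, -0.1190803 ]), 773.647449420765)
scene tin_large_centre 0.83 [366.8, 211.9] 437 (array([ 0.37190166, -0.14770751]), 502.5652693428565)
scene tin_large_centre 0.77 [286.5, 188.2] 403 (array([ 0.59717855, -0.12498743]), 434.7714770818129)
scene tin_large_centre 0.75 [356.5, 187.2] 420 (array([ 0.43779987, -0.22454017]), 438.4588143774308)
scene tin_large_centre 0.55 [314.2, 205.8] 298 (array([ 0.49174952, -0.10394088]), 480.3441943160724)
scene tin_large_centre 0.5 [326.0, 174.1] 156 (array([ 0.53565052, -0.23894975]), 401.97021304583177)
top tin_medium_centre 0.59 [316.8, 243.5] 82 (array([ 0.48948833, -0.11362879]), 218.2357513050083)
top tin_large_centre 0.62 [327.3, 208.0] 313 (array([ 0.59562611, -0.12978735]), 319.27946233795956)
top tin_large_centre 0.61 [352.0, 264.3] 291 (array([ 0.43439847, -0.22732202]), 336.5799410098698)
top tin_large_centre 0.61 [352.9, 231.8] 293 (array([ 0.53335688, -0.22481436]), 330.24654249404557)
top tin_large_centre 0.5 [328.0, 282.4] 298 (array([ 0.37109979, -0.15394907]), 330.2575828493573)
```

Request:
servo_tool(steps=[[0,0,0,0.11],[0,0,0,0.22],[0,0,0,0.22]], hand=1, newtons=40)

```text
clock: 3.22
tool_pos: [0.1822, -0.5978, 0.3039]
orientation: [3.14, 0.104, 0.0]
ft_force: [0.0, -0.2, 0.6]
opening: 0.0849
finger_force: 0.0
```

Request:
servo_tool(steps=[[0.36,-0.47,0,0],[0.71,-0.94,0,0]])

```text
clock: 3.48
tool_pos: [0.2342, -0.5184, 0.3038]
orientation: [-3.14, -0.105, -0.0]
ft_force: [0.1, 0.3, 0.4]
opening: 0.0854
finger_force: 0.0
```

Request:
servo_tool(steps=[[0.36,-0.47,0,0],[0.71,-0.94,0,0]])

```text
clock: 3.72
tool_pos: [0.2864, -0.4391, 0.3041]
orientation: [3.139, 0.107, 0.0]
ft_force: [-0.2, 0.9, 0.5]
opening: 0.0852
finger_force: 0.0
```

Request:
servo_tool(steps=[[0.36,-0.47,0,0],[0.71,-0.94,0,0]])

```text
clock: 3.98
tool_pos: [0.3382, -0.3604, 0.3042]
orientation: [3.139, 0.107, 0.001]
ft_force: [-0.3, -0.8, -0.1]
opening: 0.0857
finger_force: 0.0
```

Request:
servo_tool(steps=[[0.36,-0.47,0,0],[0.71,-0.94,0,0]])

```text
clock: 4.22
tool_pos: [0.39, -0.2815, 0.3042]
orientation: [3.139, 0.107, 0.001]
ft_force: [1.0, 0.4, 0.3]
opening: 0.0852
finger_force: 0.0
```

Request:
servo_tool(steps=[[0.36,-0.47,0,0],[0.71,-0.94,0,0]])

```text
clock: 4.47
tool_pos: [0.4418, -0.2028, 0.3042]
orientation: [3.139, 0.107, 0.001]
ft_force: [0.4, -0.6, 0.4]
opening: 0.0852
finger_force: 0.0
```

Request:
servo_tool(steps=[[0.36,-0.47,0,0],[0.71,-0.94,0,0],[0.71,-0.94,0,0],[0.71,-0.94,0,0]])

```text
clock: 4.97
tool_pos: [0.4925, -0.1253, 0.3038]
orientation: [3.14, 0.106, -0.001]
ft_force: [0.2, -0.3, 0.1]
opening: 0.0855
finger_force: 0.0
```

Request:
servo_tool(steps=[[0,0,0.4,0],[0,0,0.8,0],[0,0,0.9,0],[0,0,0.9,0],[0,0,0.9,0]])

```text
clock: 5.6
tool_pos: [0.4933, -0.1258, 0.2331]
orientation: [3.139, 0.102, 0.003]
ft_force: [-0.5, 0.4, -0.6]
opening: 0.0856
finger_force: 0.0
```

```bash
python3 - <<'E'
from h import *
for n,x,y in(("scene",265,110),("top",270,190)):
    shot(n,n+"1.png"); globals()[n]=cv2.resize(cv2.imread(f"pics/{n}1.png")[y:y+100,x:x+100],None,fx=4,fy=4,interpolation=cv2.INTER_CUBIC)
cv2.imwrite("pics/crop2.png",np.hstack([scene,top]));print(arm.get_obs()["tool_pos"])
E
```

```text
[ 0.49332543 -0.12561707  0.2330186 ]
```

View pics/crop2.png

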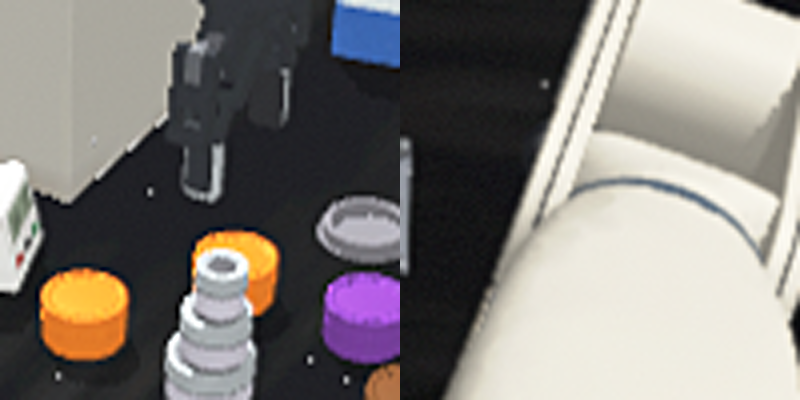

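```bash
python3 - <<'E'
from h import *
for s in(-1,1):
  for dz in (.060,.066): print(w2px("scene",(.4933-.066*s*.05,-.1256+s*.05,.233-dz)))
E
```

```text
[332.07873845 139.95439024]
[331.9156553  142.06959594]
[314.52288064 159.55123371]
[314.40447626 161.7298308 ]
```

The scene crop shows the fingers straddling the pile: tips at about (316,158) and (332,141), where the model puts them. Now I'll descend and grasp.

Request:
servo_tool(steps=[[0,0,0.3,0],[0,0,0.6,0],[0,0,0.8,0],[0,0,1.0,0],[0,0,1.0,0],[0,0,1.0,0]])

```text
clock: 6.45
tool_pos: [0.4931, -0.1254, 0.1523]
orientation: [3.14, 0.103, 0.001]
ft_force: [-0.4, -0.2, -0.8]
opening: 0.0855
finger_force: 0.0
```

Request:
servo_tool(steps=[[0,0,0.03,0],[0,0,0.03,0],[0,0,0.03,0],[0,0,0.03,0],[0,0,0.03,0],[0,0,0.03,0],[0,0,0.03,0],[0,0,0.03,0],[0,0,0.03,0]], hand=0, newtons=30)

```text
clock: 7.58
tool_pos: [0.4929, -0.1254, 0.1499]
orientation: [3.14, 0.103, 0.001]
ft_force: [-1.3, 0.1, 5.8]
opening: 0.0328
finger_force: 29.6
```

Request:
servo_tool(steps=[[0,0,-0.1,0],[0,0,-0.3,0],[0,0,-0.6,0],[0,0,-0.6,0]])

```text
clock: 8.07
tool_pos: [0.494, -0.1257, 0.1997]
orientation: [3.139, 0.103, 0.007]
ft_force: [0.1, 0.5, -2.8]
opening: 0.0327
finger_force: 30.0
```

Request:
servo_tool(steps=[[-0.02,0.22,0,0],[-0.04,0.45,0,0],[-0.06,0.67,0,0],[-0.075,0.88,0,0]])

```text
clock: 8.57
tool_pos: [0.4911, -0.1976, 0.1971]
orientation: [-3.14, -0.101, 0.001]
ft_force: [-0.5, 0.5, -1.1]
opening: 0.0324
finger_force: 30.1
```

Request:
servo_tool(steps=[[-0.02,0.22,0,0],[-0.04,0.45,0,0],[-0.06,0.67,0,0],[-0.075,0.88,0,0]])

```text
clock: 9.07
tool_pos: [0.49, -0.2678, 0.1975]
orientation: [3.14, 0.103, 0.0]
ft_force: [0.2, 0.2, -1.1]
opening: 0.0327
finger_force: 30.1
```

Request:
servo_tool(steps=[[-0.02,0.22,0,0],[-0.04,0.45,0,0],[-0.06,0.67,0,0],[-0.075,0.88,0,0],[-0.075,0.88,0,0],[-0.075,0.88,0,0]])

```text
clock: 9.82
tool_pos: [0.4884, -0.3369, 0.1974]
orientation: [-3.139, -0.102, 0.001]
ft_force: [-0.2, 0.5, -1.7]
opening: 0.0332
finger_force: 30.1
```

```bash
cat > crop.py <<'E'
import sys
from h import *
# crop.py out px1x px1y px2x px2y
o,x1,y1,x2,y2=sys.argv[1],*map(int,sys.argv[2:6]); L=[]
for n,x,y in(("scene",x1,y1),("top",x2,y2)):
    shot(n,n+o); L.append(cv2.resize(cv2.imread("pics/"+n+o)[max(y-50,0):max(y-50,0)+100,x-50:x+50],None,fx=4,fy=4,interpolation=cv2.INTER_CUBIC))
cv2.imwrite("pics/c_"+o,np.hstack(L)); s=arm.get_obs(); print(s["tool_pos"],s["opening"],s["finger_force"])
E
python3 crop.py p3.png 350 155 390 250
python3 - <<'E'
from h import *
look("tin_small_centre",tin(.017,.122),np.array([.49,-.336]),("scene",))
E
```

```text
[ 0.48855126 -0.33664332  0.19743044] 0.03293881828860928 30.1037460565567
scene tin_small_centre 0.62 [ 0.4748 -0.3004] area 65 model 205
```

View pics/c_p3.png

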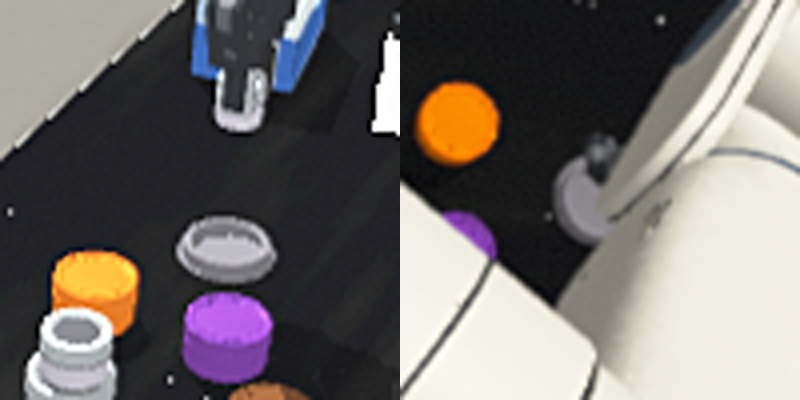

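The scene crop shows the small tin held level behind the near finger: bottom at about (360,137), with the rest below at (357,166). The lower pile is undisturbed. Lower from TCP 0.1975 to 0.0905.

Request:
servo_tool(steps=[[0,0,0.25,0],[0,0,0.5,0],[0,0,0.75,0],[0,0,1.0,0],[0,0,1.0,0]])

```text
clock: 10.65
tool_pos: [0.4877, -0.3365, 0.1154]
orientation: [-3.138, -0.103, 0.005]
ft_force: [-1.2, 0.3, -2.4]
opening: 0.0328
finger_force: 30.1
```

```bash
python3 - <<'E'
from h import *
h=lambda m:np.array([w2px("scene",p) for p in m])
m=h(tin(.017,.112)((.4885,-.3366)));print("tin@.112 bbox",m.min(0),m.max(0)); r=h(circ((.489,-.3365),.035,0));print("rest",r.min(0),r.max(0))
E
python3 crop.py p4.png 350 165 390 250
```

```text
tin@.112 bbox [354.41336312 121.00110494] [368.2681446  137.66322343]
rest [344.27534042 161.88114193] [368.90627917 175.59017338]
[ 0.48868176 -0.33730063  0.11728   ] 0.03285702608482163 30.11677622795105
```

View pics/c_p4.png

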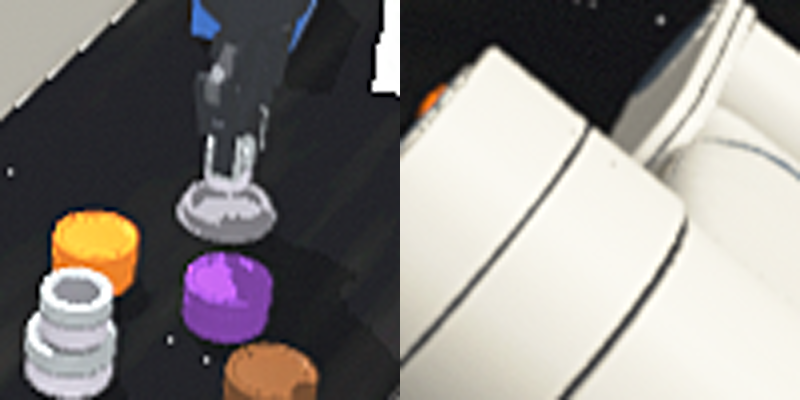

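The tin is aligned over the rest (rest at (356,169), bounding box matching the model). Lower the last 27 mm and release.

Request:
servo_tool(steps=[[0,0,0.1,0],[0,0,0.2,0],[0,0,0.27,0],[0,0,0.31,0],[0,0,0.335,0],[0,0,0.335,0]])

```text
clock: 11.5
tool_pos: [0.4886, -0.3372, 0.0906]
orientation: [-3.14, -0.103, 0.0]
ft_force: [-0.2, -0.5, -1.0]
opening: 0.0328
finger_force: 30.1
```

Request:
servo_tool(steps=[[0,0,0,0],[0,0,0,0],[0,0,0,0],[0,0,0,0],[0,0,0,0],[0,0,0,0]], hand=0.75)

```text
clock: 12.25
tool_pos: [0.4886, -0.3372, 0.0907]
orientation: [3.14, 0.103, 0.0]
ft_force: [0.2, -0.4, -0.7]
opening: 0.0639
finger_force: 0.0
```

Request:
servo_tool(steps=[[0,0,-0.2,0],[0,0,-0.5,0],[0,0,-1.0,0],[0,0,-1.0,0]])

```text
clock: 12.75
tool_pos: [0.4903, -0.3384, 0.1748]
orientation: [3.136, 0.103, 0.009]
ft_force: [0.1, -0.7, -0.1]
opening: 0.0641
finger_force: 0.0
```

Request:
servo_tool(steps=[[0,0,-0.3,0],[0,0,-0.7,0],[0,0,-1.0,0],[0,0,-1.0,0]])

```text
clock: 13.25
tool_pos: [0.4892, -0.3377, 0.2524]
orientation: [3.138, 0.103, 0.004]
ft_force: [-0.1, 0.2, 0.2]
opening: 0.064
finger_force: 0.0
```

```bash
python3 crop.py p5.png 340 165 390 250
python3 - <<'E'
from h import *
look("tin_small_centre",tin(.017,.004),np.array([.489,-.336]),("scene",))
look("rest_small",rest(.025),np.array([.489,-.336]),("scene",))
look("tin_medium_centre",tin(.023,.032),np.array([.495,-.121]),("scene",))
look("tin_large_centre",tin(.029,0),np.array([.495,-.121]),("scene",))
E
```

```text
[ 0.48823074 -0.3369183   0.25009144] 0.06432790148554635 0.0
scene tin_small_centre 0.42 [ 0.4931 -0.3348] area 162 model 177
scene rest_small 0.65 [ 0.4847 -0.3272] area 197 model 326
scene tin_medium_centre 0.67 [ 0.4975 -0.1206] area 322 model 341
scene tin_large_centre 0.53 [ 0.4933 -0.1033] area 282 model 480
```

View pics/c_p5.png

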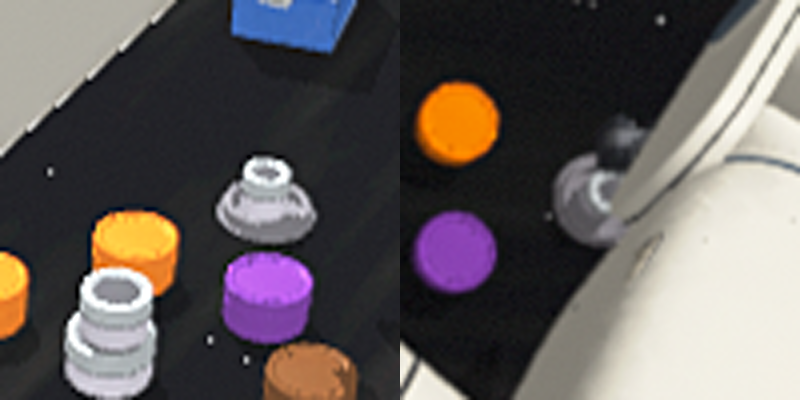

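The small tin stands upright in its rest, at about (355,164) in the scene and (390,248) in the top view. Next is the bridge tab at about (0.476, 0.085).

Request:
servo_tool(steps=[[0.016,-0.44,0,0],[0.032,-0.88,0,0]], hand=0.5)

```text
clock: 14.0
tool_pos: [0.4864, -0.2663, 0.2505]
orientation: [-3.14, -0.101, 0.0]
ft_force: [0.7, -0.0, -0.2]
opening: 0.0427
finger_force: 0.0
```

Request:
servo_tool(steps=[[0.016,-0.44,0,0],[0.032,-0.88,0,0]])

```text
clock: 14.25
tool_pos: [0.4844, -0.1954, 0.2507]
orientation: [-3.14, -0.102, -0.0]
ft_force: [0.6, 0.2, 0.1]
opening: 0.0427
finger_force: 0.0
```

Request:
servo_tool(steps=[[0.016,-0.44,0,0],[0.032,-0.88,0,0]])

```text
clock: 14.5
tool_pos: [0.4824, -0.1249, 0.2507]
orientation: [3.14, 0.103, 0.0]
ft_force: [0.4, -0.1, -0.0]
opening: 0.0424
finger_force: 0.0
```

Request:
servo_tool(steps=[[0.016,-0.44,0,0],[0.032,-0.88,0,0]])

```text
clock: 14.75
tool_pos: [0.4804, -0.0545, 0.2507]
orientation: [3.14, 0.103, 0.0]
ft_force: [0.2, 0.7, 0.9]
opening: 0.0425
finger_force: 0.0
```

Request:
servo_tool(steps=[[0.016,-0.44,0,0],[0.032,-0.88,0,0]])

```text
clock: 15.0
tool_pos: [0.4783, 0.016, 0.2507]
orientation: [-3.14, -0.103, -0.0]
ft_force: [0.4, 0.3, 0.3]
opening: 0.0427
finger_force: 0.0
```

Request:
servo_tool(steps=[[0.016,-0.44,0,0],[0.032,-0.88,0,0],[0.032,-0.88,0,0],[0.032,-0.88,0,0]])

```text
clock: 15.5
tool_pos: [0.4763, 0.0851, 0.2506]
orientation: [3.14, 0.104, -0.0]
ft_force: [0.1, 0.1, -0.7]
opening: 0.0423
finger_force: 0.0
```

Request:
servo_tool(steps=[[0,0,0.4,0],[0,0,0.7,0],[0,0,0.9,0],[0,0,0.9,0],[0,0,0.9,0]])

```text
clock: 16.12
tool_pos: [0.4768, 0.0851, 0.1793]
orientation: [-3.14, -0.102, -0.001]
ft_force: [-0.6, 0.8, 0.5]
opening: 0.0426
finger_force: 0.0
```

```bash
python3 crop.py p6.png 282 235 330 240
python3 - <<'E'
from h import *
for n in("top","scene"):
    arm.get_image(n)
    for q,r,z in(("tin_medium_centre",.023,.032),("tin_large_centre",.029,0)):
        look(q,tin(r,z),np.array([.495,-.121]),(n,),.03)
E
```

```text
[0.47694015 0.08524018 0.17955704] 0.04274244050798051 0.0
top tin_medium_centre 0.72 [ 0.4929 -0.1253] area 203 model 219
top tin_large_centre 0.44 [ 0.4902 -0.1018] area 61 model 319Traceback (most recent call last):
  File "<stdin>", line 5, in <module>
  File "h.py", line 24, in look
    c,A=fit(n,d["region"],model,c0)
        ~~~^^^^^^^^^^^^^^^^^^^^^^^^
  File "h.py", line 18, in fit
    p,A=hullc(n,model(c)); c+= (px2w(n,g,.02)-px2w(n,p,.02))[:2]
        ~~~~~^^^^^^^^^^^^
  File "h.py", line 14, in hullc
    h=cv2.convexHull(np.array([w2px(n,p) for p in pts],np.float32)); m=cv2.moments(h); return np.array([m["m10"]/m["m00"],m["m01"]/m["m00"]]),m["m00"]
                               ~~~~^^^^^
  File "h.py", line 8, in w2px
    K,R,t=cam(n); q=K@(R@np.asarray(P,float)+t); return q[:2]/q[2]
          ~~~^^^
  File "h.py", line 4, in cam
    p=arm.camera_params(n); K=np.array(p["intrinsics"],float); R=cv2.Rodrigues(np.array(p["rvec"],float))[0]; t=np.array(p["tvec"],float).ravel(); return K,R,t
ValueError: time passes only in moves, steps and waits
```

View pics/c_p6.png

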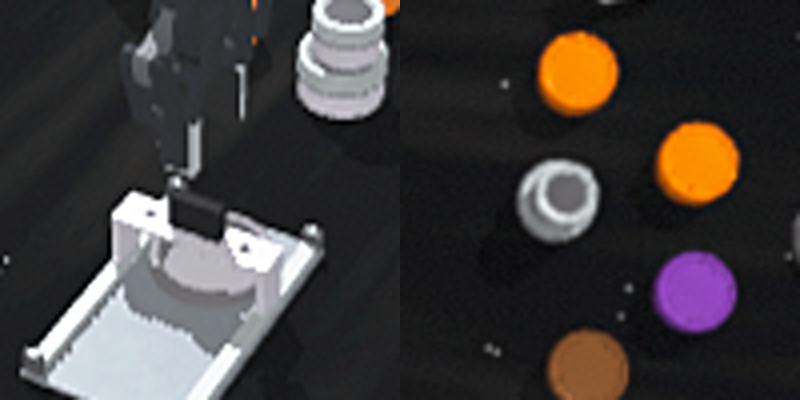

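The scene crop shows the fingertips above and either side of the black tab at (282,238). The top crop shows the medium tin on the large one, with its lid at (322,238). Next: descend, pinch the tab and slide it open.

Request:
servo_tool(steps=[[0,0,0.2,0],[0,0,0.4,0],[0,0,0.6,0],[0,0,0.69,0],[0,0,0.69,0]])

```text
clock: 17.1
tool_pos: [0.4759, 0.0852, 0.1226]
orientation: [3.14, 0.103, -0.003]
ft_force: [-0.1, 0.2, -0.1]
opening: 0.0428
finger_force: 0.0
```

Request:
servo_tool(steps=[[0,0,0,0],[0,0,0,0],[0,0,0,0],[0,0,0,0],[0,0,0,0],[0,0,0,0],[0,0,0,0]], hand=0, newtons=20)

```text
clock: 17.98
tool_pos: [0.4767, 0.0853, 0.124]
orientation: [-3.14, -0.103, -0.001]
ft_force: [0.1, -0.5, 6.2]
opening: 0.0095
finger_force: 23.6
```

Request:
servo_tool(steps=[[0,-0.15,0,0],[0,-0.3,0,0],[0,-0.45,0,0],[0,-0.6,0,0],[0,-0.7,0,0],[0,-0.7,0,0]])

```text
clock: 18.73
tool_pos: [0.4731, 0.1418, 0.124]
orientation: [-3.139, -0.103, -0.002]
ft_force: [-1.0, 2.1, 4.2]
opening: 0.0094
finger_force: 23.5
```

Request:
servo_tool(steps=[[0,-0.03,0,0],[0,-0.06,0,0],[0,-0.08,0,0],[0,-0.08,0,0]])

```text
clock: 19.23
tool_pos: [0.4727, 0.1477, 0.124]
orientation: [-3.14, -0.103, -0.002]
ft_force: [-0.5, 0.1, 5.3]
opening: 0.0094
finger_force: 23.5
```

Request:
servo_tool(steps=[[0,-0.02,0,0],[0,-0.04,0,0],[0,-0.06,0,0],[0,-0.06,0,0]])

```text
clock: 19.73
tool_pos: [0.4725, 0.1508, 0.124]
orientation: [3.138, 0.104, 0.001]
ft_force: [2.7, -13.7, 6.4]
opening: 0.0094
finger_force: 23.7
```

The bridge met its stop at tab y≈0.150, which puts the pocket at about (0.478, 0.0665), in line with the pictures. Release, then fetch the medium tin.

Request:
servo_tool(steps=[[0,0.04,0,0],[0,0.04,0,0],[0,0.04,0,0],[0,0.04,0,0],[0,0.04,0,0],[0,0.04,0,0]], hand=0.5)

```text
clock: 20.48
tool_pos: [0.4721, 0.1492, 0.1235]
orientation: [-3.14, -0.103, 0.0]
ft_force: [0.3, -0.1, 0.2]
opening: 0.0423
finger_force: 0.0
```

Request:
servo_tool(steps=[[0,0,-0.3,0],[0,0,-0.6,0],[0,0,-1.0,0],[0,0,-1.0,0]])

```text
clock: 20.98
tool_pos: [0.4734, 0.1495, 0.2055]
orientation: [-3.139, -0.103, -0.007]
ft_force: [0.6, 0.3, 0.2]
opening: 0.0429
finger_force: 0.0
```

Request:
servo_tool(steps=[[0.007,0.42,0,0],[0.014,0.85,0,0]], hand=1)

```text
clock: 21.22
tool_pos: [0.4773, 0.0808, 0.2027]
orientation: [3.14, 0.105, -0.001]
ft_force: [0.6, 0.1, -0.7]
opening: 0.0771
finger_force: 0.0
```

Request:
servo_tool(steps=[[0.007,0.42,0,0],[0.014,0.85,0,0]])

```text
clock: 21.48
tool_pos: [0.4828, 0.0126, 0.2026]
orientation: [-3.14, -0.103, 0.002]
ft_force: [0.2, -0.5, -0.5]
opening: 0.0853
finger_force: 0.0
```

Request:
servo_tool(steps=[[0.007,0.42,0,0],[0.014,0.85,0,0]])

```text
clock: 21.72
tool_pos: [0.4883, -0.0552, 0.2025]
orientation: [-3.14, -0.103, 0.002]
ft_force: [0.4, -0.2, 0.5]
opening: 0.085
finger_force: 0.0
```

Request:
servo_tool(steps=[[0.007,0.42,0,0],[0.014,0.85,0,0],[0.014,0.85,0,0],[0.014,0.85,0,0],[0.014,0.85,0,0]])

```text
clock: 22.35
tool_pos: [0.4941, -0.1211, 0.2031]
orientation: [-3.139, -0.104, 0.001]
ft_force: [0.2, 0.3, 0.1]
opening: 0.085
finger_force: 0.0
```

Request:
servo_tool(steps=[[0.01,0.025,0.3,0],[0.01,0.025,0.6,0],[0.01,0.025,0.8,0],[0.01,0.025,0.95,0],[0.01,0.025,0.95,0]])

```text
clock: 22.98
tool_pos: [0.495, -0.1236, 0.1269]
orientation: [-3.139, -0.103, 0.002]
ft_force: [-0.2, -0.2, -0.2]
opening: 0.0856
finger_force: 0.0
```

Request:
servo_tool(steps=[[0,0,0.1,0],[0,0,0.12,0],[0,0,0.12,0],[0,0,0.12,0]])

```text
clock: 23.48
tool_pos: [0.4955, -0.124, 0.1182]
orientation: [3.14, 0.103, 0.001]
ft_force: [0.3, -0.5, -0.5]
opening: 0.0857
finger_force: 0.0
```

Request:
servo_tool(steps=[[0,0,0,0],[0,0,0,0],[0,0,0,0],[0,0,0,0],[0,0,0,0],[0,0,0,0],[0,0,0,0]], hand=0, newtons=35)

```text
clock: 24.35
tool_pos: [0.4954, -0.1239, 0.1183]
orientation: [3.14, 0.103, 0.0]
ft_force: [-0.1, -0.2, 4.9]
opening: 0.0447
finger_force: 35.1
```

Request:
servo_tool(steps=[[0,0,-0.1,0],[0,0,-0.3,0],[0,0,-0.5,0],[0,0,-0.7,0],[0,0,-0.7,0]])

```text
clock: 24.98
tool_pos: [0.4962, -0.1242, 0.1757]
orientation: [3.139, 0.103, 0.005]
ft_force: [-0.8, 0.1, -2.0]
opening: 0.0442
finger_force: 36.1
```

Request:
servo_tool(steps=[[-0.005,-0.2,0,0],[-0.01,-0.4,0,0],[-0.015,-0.6,0,0],[-0.02,-0.8,0,0]])

```text
clock: 25.48
tool_pos: [0.4892, -0.0587, 0.1736]
orientation: [-3.14, -0.104, 0.001]
ft_force: [-0.1, -0.6, -1.3]
opening: 0.0446
finger_force: 36.1
```

Request:
servo_tool(steps=[[-0.005,-0.2,0,0],[-0.01,-0.4,0,0],[-0.015,-0.6,0,0],[-0.02,-0.8,0,0]])

```text
clock: 25.98
tool_pos: [0.4837, 0.0046, 0.1739]
orientation: [-3.14, -0.103, -0.0]
ft_force: [-0.1, -0.1, -2.1]
opening: 0.0449
finger_force: 36.1
```

Request:
servo_tool(steps=[[-0.005,-0.2,0,0],[-0.01,-0.4,0,0],[-0.015,-0.6,0,0],[-0.02,-0.79,0,0],[-0.02,-0.79,0,0],[-0.02,-0.79,0,0],[-0.02,-0.79,0,0]])

```text
clock: 26.85
tool_pos: [0.4781, 0.0661, 0.1739]
orientation: [3.14, 0.102, 0.0]
ft_force: [-0.1, -0.0, -0.8]
opening: 0.0446
finger_force: 36.1
```

```bash
python3 crop.py p7.png 285 235 300 240
python3 - <<'E'
from h import *
look("tin_medium_centre",tin(.023,.088),np.array([.478,.0665]),("scene",))
look("tin_large_centre",tin(.029,0),np.array([.495,-.121]),("top","scene"),.03)
E
```

```text
[0.47809734 0.06612019 0.17392249] 0.044666569401508524 36.147522926330566
scene tin_medium_centre 0.8 [0.47   0.0695] area 254 model 458
top tin_large_centre 0.73 [ 0.4946 -0.1217] area 266 model 321
scene tin_large_centre 0.68 [ 0.4973 -0.1177] area 429 model 471
```

View pics/c_p7.png

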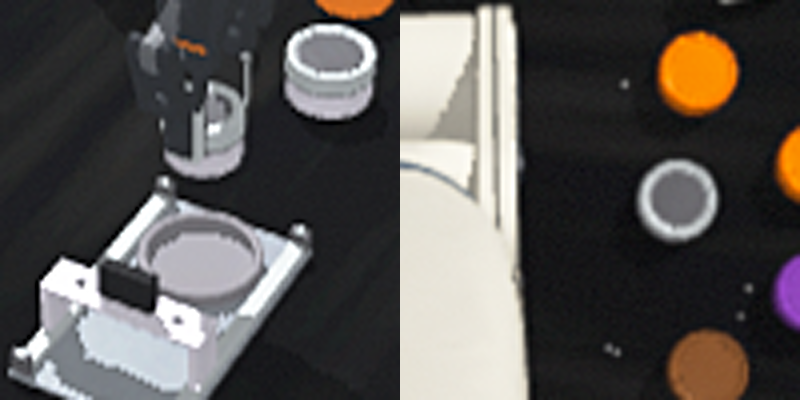

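The scene crop shows the medium tin held level above the open pocket: tin about x 275–296 px, pocket rim about 269–301 px. The bridge is fully open and the large tin stands alone. I'll check the pixel extents against the model.

```bash
python3 - <<'E'
from h import *
h=lambda m:np.array([w2px("scene",p) for p in m])
r=h(circ((.478,.0665),.037,.012));print("rim",r.min(0),r.max(0)); m=h(tin(.023,.088)((.4781,.0661)));print("tin",m.min(0),m.max(0))
E
```

```text
rim [269.8719451  237.45907065] [301.911301   259.32524363]
tin [275.96890117 205.0398114 ] [297.05826349 229.55394942]
```

Request:
servo_tool(steps=[[0,0,0.2,0],[0,0,0.4,0],[0,0,0.55,0],[0,0,0.7,0],[0,0,0.7,0],[0,0,0.7,0]])

```text
clock: 28.0
tool_pos: [0.4782, 0.0666, 0.118]
orientation: [-3.14, -0.103, -0.0]
ft_force: [-0.0, -0.0, -1.0]
opening: 0.0446
finger_force: 36.2
```

Request:
servo_tool(steps=[[0,0,0.1,0],[0,0,0.2,0],[0,0,0.27,0],[0,0,0.32,0],[0,0,0.345,0],[0,0,0.345,0]])

```text
clock: 28.75
tool_pos: [0.4781, 0.0665, 0.0904]
orientation: [-3.14, -0.103, -0.0]
ft_force: [-0.9, 0.0, -1.4]
opening: 0.0447
finger_force: 36.3
```

Request:
servo_tool(steps=[[0,0,0,0],[0,0,0,0],[0,0,0,0],[0,0,0,0],[0,0,0,0],[0,0,0,0]], hand=0.85)

```text
clock: 29.5
tool_pos: [0.478, 0.0665, 0.0903]
orientation: [3.14, 0.103, -0.0]
ft_force: [1.1, 0.2, 0.4]
opening: 0.0726
finger_force: 0.0
```

Request:
servo_tool(steps=[[0,0,-0.2,0],[0,0,-0.5,0],[0,0,-1.0,0],[0,0,-1.0,0]])

```text
clock: 30.0
tool_pos: [0.4798, 0.0667, 0.1737]
orientation: [-3.139, -0.103, -0.01]
ft_force: [-0.1, -0.2, 0.7]
opening: 0.0728
finger_force: 0.0
```

Request:
servo_tool(steps=[[0,-0.3,-0.15,0],[0,-0.6,-0.3,0],[0,-1.0,-0.3,0],[0,-1.0,-0.3,0],[0,-1.0,-0.3,0]], hand=0.5)

```text
clock: 30.62
tool_pos: [0.4724, 0.146, 0.1941]
orientation: [3.139, 0.104, -0.001]
ft_force: [0.5, -0.4, 0.9]
opening: 0.0424
finger_force: 0.0
```

```bash
python3 crop.py p8.png 280 235 300 240
python3 - <<'E'
from h import *
look("tin_medium_centre",tin(.023,.004),np.array([.478,.0665]),("scene",))
E
```

```text
[0.47260105 0.14562765 0.19410197] 0.04276942226167201 0.0
scene tin_medium_centre 0.91 [0.4804 0.0677] area 333 model 418
```

View pics/c_p8.png

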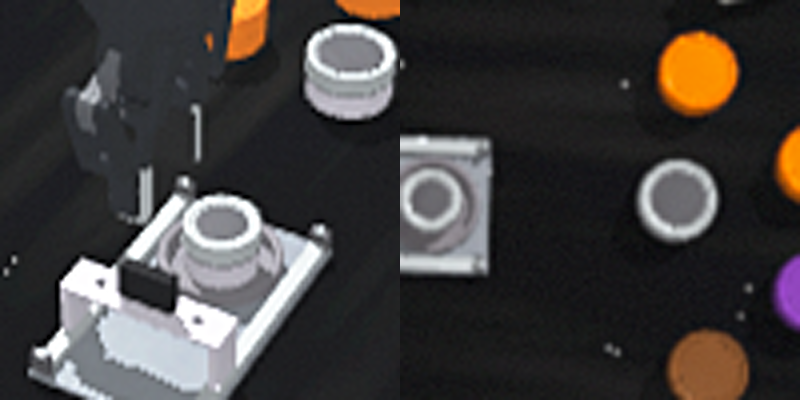

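The medium tin sits centred in the pocket, at (285,239) in the scene. Next: descend onto the tab, pinch it and slide the bridge shut.

Request:
servo_tool(steps=[[0,-0.04,0.2,0],[0,-0.04,0.4,0],[0,-0.04,0.6,0],[0,-0.04,0.8,0],[0,-0.04,0.88,0],[0,-0.04,0.88,0]])

```text
clock: 31.58
tool_pos: [0.4724, 0.1495, 0.1233]
orientation: [3.14, 0.103, -0.002]
ft_force: [0.5, -0.1, 0.4]
opening: 0.0425
finger_force: 0.0
```

Request:
servo_tool(steps=[[0,0,0,0],[0,0,0,0],[0,0,0,0],[0,0,0,0],[0,0,0,0],[0,0,0,0],[0,0,0,0]], hand=0, newtons=20)

```text
clock: 32.45
tool_pos: [0.473, 0.1497, 0.1245]
orientation: [-3.14, -0.103, -0.002]
ft_force: [-0.5, 0.0, 6.4]
opening: 0.0091
finger_force: 23.5
```

Request:
servo_tool(steps=[[0,0.15,0,0],[0,0.3,0,0],[0,0.45,0,0],[0,0.6,0,0],[0,0.75,0,0],[0,0.9,0,0],[0,0.9,0,0]])

```text
clock: 33.33
tool_pos: [0.4776, 0.077, 0.1245]
orientation: [3.14, 0.101, 0.001]
ft_force: [-1.8, -1.8, 6.1]
opening: 0.0093
finger_force: 23.7
```

Request:
servo_tool(steps=[[0,0.04,0,0],[0,0.08,0,0],[0,0.12,0,0],[0,0.14,0,0],[0,0.14,0,0]])

```text
clock: 33.95
tool_pos: [0.4783, 0.0665, 0.1245]
orientation: [-3.14, -0.102, -0.001]
ft_force: [-1.7, 1.0, 6.5]
opening: 0.0092
finger_force: 23.7
```

Request:
servo_tool(steps=[[0,0.02,0,0],[0,0.04,0,0],[0,0.04,0,0]])

```text
clock: 34.33
tool_pos: [0.4783, 0.0659, 0.1245]
orientation: [-3.136, -0.1, -0.001]
ft_force: [-2.8, 24.3, 5.7]
opening: 0.0096
finger_force: 23.7
```

Request:
servo_tool(steps=[[0,-0.015,0,0],[0,-0.015,0,0],[0,-0.015,0,0],[0,-0.015,0,0],[0,-0.015,0,0],[0,-0.015,0,0]], hand=0.5)

```text
clock: 35.08
tool_pos: [0.4782, 0.0644, 0.1239]
orientation: [3.14, 0.103, -0.0]
ft_force: [0.4, -0.4, -0.4]
opening: 0.0428
finger_force: 0.0
```

Request:
servo_tool(steps=[[0,0,-0.3,0],[0,0,-0.6,0],[0,0,-1.0,0],[0,0,-1.0,0],[0,0,-1.0,0]])

```text
clock: 35.7
tool_pos: [0.4779, 0.0645, 0.2035]
orientation: [3.14, 0.103, -0.001]
ft_force: [-0.9, 0.4, -0.6]
opening: 0.0426
finger_force: 0.0
```

Bridge is shut against its stop. Now the large tin at about (0.496, -0.120).

Request:
servo_tool(steps=[[0.012,0.38,0,0],[0.024,0.77,0,0]], hand=1)

```text
clock: 35.95
tool_pos: [0.4834, 0.0028, 0.2026]
orientation: [-3.14, -0.105, 0.004]
ft_force: [-0.4, 0.5, -0.3]
opening: 0.077
finger_force: 0.0
```

Request:
servo_tool(steps=[[0.012,0.38,0,0],[0.024,0.77,0,0]])

```text
clock: 36.2
tool_pos: [0.4894, -0.059, 0.2025]
orientation: [-3.139, -0.103, 0.004]
ft_force: [0.3, -0.8, 0.7]
opening: 0.0855
finger_force: 0.0
```

Request:
servo_tool(steps=[[0.012,0.38,0,0],[0.024,0.77,0,0],[0.024,0.77,0,0],[0.024,0.77,0,0]])

```text
clock: 36.7
tool_pos: [0.4953, -0.119, 0.2029]
orientation: [-3.139, -0.102, 0.003]
ft_force: [-1.4, 0.8, -0.2]
opening: 0.0854
finger_force: 0.0
```

Request:
servo_tool(steps=[[0,0,0.3,0],[0,0,0.6,0],[0,0,0.73,0],[0,0,0.73,0],[0,0,0.73,0]])

```text
clock: 37.33
tool_pos: [0.4964, -0.1193, 0.1461]
orientation: [3.14, 0.103, 0.001]
ft_force: [0.3, 0.1, 0.2]
opening: 0.0853
finger_force: 0.0
```

Request:
servo_tool(steps=[[0,0,0.25,0],[0,0,0.5,0],[0,0,0.65,0],[0,0,0.73,0],[0,0,0.73,0],[0,0,0.73,0]])

```text
clock: 38.08
tool_pos: [0.4963, -0.1196, 0.0876]
orientation: [3.14, 0.103, 0.001]
ft_force: [-0.0, -0.3, 0.6]
opening: 0.0857
finger_force: 0.0
```

Request:
servo_tool(steps=[[0,0,0,0],[0,0,0,0],[0,0,0,0],[0,0,0,0],[0,0,0,0],[0,0,0,0]], hand=0, newtons=40)

```text
clock: 38.83
tool_pos: [0.4962, -0.1195, 0.0878]
orientation: [3.14, 0.103, 0.001]
ft_force: [-1.2, 0.1, 6.9]
opening: 0.0561
finger_force: 41.0
```

Request:
servo_tool(steps=[[0,0,-0.1,0],[0,0,-0.3,0],[0,0,-0.5,0],[0,0,-0.7,0]])

```text
clock: 39.33
tool_pos: [0.4961, -0.1195, 0.1446]
orientation: [3.14, 0.103, 0.001]
ft_force: [0.9, -0.3, -2.9]
opening: 0.0564
finger_force: 43.4
```

Request:
servo_tool(steps=[[0,0,-0.2,0],[0,0,-0.4,0],[0,0,-0.6,0],[0,0,-0.7,0],[0,0,-0.7,0]])

```text
clock: 39.95
tool_pos: [0.4963, -0.1196, 0.1997]
orientation: [3.14, 0.103, 0.002]
ft_force: [0.6, 0.3, -2.2]
opening: 0.0561
finger_force: 43.5
```

Request:
servo_tool(steps=[[0.02,-0.24,0,0],[0.04,-0.48,0,0],[0.06,-0.72,0,0],[0.0825,-0.965,0,0]])

```text
clock: 40.45
tool_pos: [0.4969, -0.0405, 0.1984]
orientation: [-3.139, -0.103, 0.003]
ft_force: [0.4, -0.2, -2.9]
opening: 0.0563
finger_force: 43.5
```

Request:
servo_tool(steps=[[0.02,-0.24,0,0],[0.04,-0.48,0,0],[0.06,-0.72,0,0],[0.0825,-0.965,0,0]])

```text
clock: 40.95
tool_pos: [0.4983, 0.037, 0.1983]
orientation: [-3.14, -0.103, 0.003]
ft_force: [0.6, -0.1, -1.4]
opening: 0.0564
finger_force: 43.5
```

Request:
servo_tool(steps=[[0.02,-0.24,0,0],[0.04,-0.48,0,0],[0.06,-0.72,0,0],[0.0825,-0.965,0,0]])

```text
clock: 41.45
tool_pos: [0.4997, 0.1144, 0.1983]
orientation: [3.14, 0.103, -0.003]
ft_force: [0.3, -0.1, -2.4]
opening: 0.0563
finger_force: 43.5
```

```bash
python3 -c "
from h import *
o=arm.get_obs();print(o['q'],o['tool_pos'],o['opening'])"
```

```text
[2.01672040e-01 4.17914692e-01 1.94755544e+00 2.85729755e-04
 7.77994453e-01 1.70647025e+00] [0.49970461 0.11435821 0.19830669] 0.05632888904200304
```

Request:
servo_tool(steps=[[0.02,-0.24,0,0],[0.04,-0.48,0,0],[0.06,-0.72,0,0],[0.0825,-0.965,0,0]])

```text
clock: 41.95
tool_pos: [0.5021, 0.1916, 0.1991]
orientation: [3.14, 0.103, -0.0]
ft_force: [-0.3, -0.7, -3.3]
opening: 0.0558
finger_force: 43.5
```

Request:
servo_tool(steps=[[0.02,-0.24,0,0],[0.04,-0.48,0,0],[0.06,-0.72,0,0],[0.0825,-0.965,0,0]])

```text
clock: 42.45
tool_pos: [0.5037, 0.2691, 0.1991]
orientation: [-3.14, -0.103, -0.0]
ft_force: [0.7, 0.2, -2.6]
opening: 0.0563
finger_force: 43.5
```

Request:
servo_tool(steps=[[0.02,-0.24,0,0],[0.04,-0.48,0,0],[0.06,-0.72,0,0],[0.0825,-0.965,0,0],[0.0825,-0.965,0,0],[0.0825,-0.965,0,0]])

```text
clock: 43.2
tool_pos: [0.505, 0.3451, 0.1989]
orientation: [3.139, 0.103, -0.001]
ft_force: [0.0, -1.0, -2.1]
opening: 0.0561
finger_force: 43.5
```

```bash
python3 crop.py p9.png 200 310 190 215
python3 - <<'E'
from h import *
h=lambda m:np.array([w2px("scene",p) for p in m]); p=arm.get_obs()["tool_pos"]
m=h(tin(.029,.112)(p[:2]));print("tin",m.min(0),m.max(0)); r=h(circ((.505,.345),.047,0));print("rest",r.min(0),r.max(0))
look("rest_large",rest(.037),np.array([.505,.345]),("top",))
look("film_roll_centre",lambda c:circ(c,.031,0)+circ(c,.031,.05),np.array([.69,.29]),("top",))
E
```

```text
[0.50511742 0.34474486 0.19900714] 0.056620850395931364 43.529791831970215
tin [177.11096305 266.09203996] [210.79787478 301.58323011]
rest [176.48312706 310.08254446] [224.26641242 348.33795557]
top rest_large 0.89 [0.4935 0.332 ] area 449 model 721
top film_roll_centre 0.68 [0.6999 0.2951] area 378 model 413
```

View pics/c_p9.png

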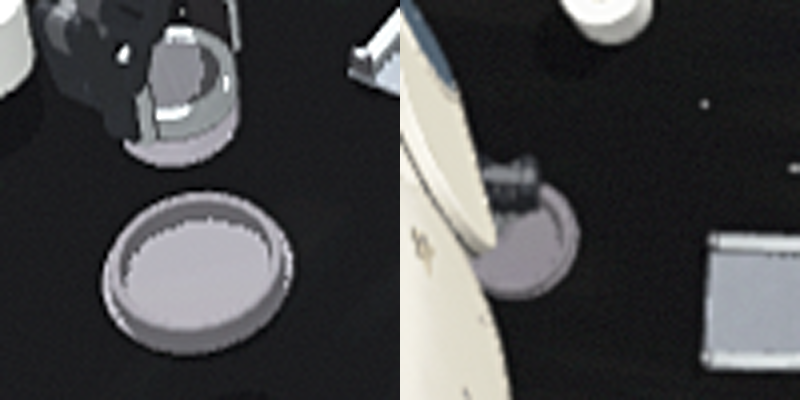

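The scene crop shows the large tin level above its rest, rest x 176–223 px, which agrees with the model to within 1 px. Lower and release.

Request:
servo_tool(steps=[[0,0,0.2,0],[0,0,0.4,0],[0,0,0.6,0],[0,0,0.8,0],[0,0,0.95,0],[0,0,0.95,0],[0,0,0.95,0]])

```text
clock: 44.38
tool_pos: [0.5055, 0.3455, 0.1234]
orientation: [-3.14, -0.103, -0.001]
ft_force: [0.2, -0.3, -1.5]
opening: 0.0562
finger_force: 43.6
```

Request:
servo_tool(steps=[[0,0,0.1,0],[0,0,0.2,0],[0,0,0.29,0],[0,0,0.35,0],[0,0,0.38,0],[0,0,0.38,0],[0,0,0.38,0]])

```text
clock: 45.25
tool_pos: [0.5054, 0.3454, 0.0929]
orientation: [-3.14, -0.103, -0.0]
ft_force: [0.1, 0.2, -2.6]
opening: 0.0562
finger_force: 43.6
```

Request:
servo_tool(steps=[[0,0,0,0],[0,0,0,0],[0,0,0,0],[0,0,0,0],[0,0,0,0],[0,0,0,0]], hand=1)

```text
clock: 46.0
tool_pos: [0.5052, 0.3453, 0.0927]
orientation: [3.14, 0.103, -0.0]
ft_force: [-0.9, -0.4, -0.8]
opening: 0.0853
finger_force: 0.0
```

Request:
servo_tool(steps=[[0,0,-0.2,0],[0,0,-0.5,0],[0,0,-1.0,0],[0,0,-1.0,0]])

```text
clock: 46.5
tool_pos: [0.5071, 0.3465, 0.177]
orientation: [-3.136, -0.103, -0.01]
ft_force: [0.6, 1.1, 0.4]
opening: 0.0858
finger_force: 0.0
```

Request:
servo_tool(steps=[[0,0.3,-0.4,0],[0,0.6,-0.8,0],[0,0.9,-1.0,0],[0,0.9,-1.0,0],[0,0.9,-1.0,0]])

```text
clock: 47.12
tool_pos: [0.5096, 0.2733, 0.2519]
orientation: [3.14, 0.102, -0.002]
ft_force: [-0.6, 1.1, 0.8]
opening: 0.0853
finger_force: 0.0
```

```bash
python3 - <<'E'
from h import *
shot("scene","end.png")
look("tin_large_centre",tin(.029,.004),np.array([.505,.345]),("scene",))
look("tin_medium_centre",tin(.023,.004),np.array([.478,.0665]),("scene",))
look("tin_small_centre",tin(.017,.004),np.array([.489,-.336]),("scene",))
look("film_roll_centre",lambda c:circ(c,.031,0)+circ(c,.031,.05),np.array([.69,.29]),("scene",))
look("dropper_bottle_centre",lambda c:circ(c,.015,0)+circ(c,.015,.05)+circ(c,.008,.075),np.array([.68,.06]),("scene",))
E
```

```text
scene tin_large_centre 0.83 [0.5063 0.3459] area 816 model 870
scene tin_medium_centre 0.75 [0.473  0.0806] area 212 model 428
scene tin_small_centre 0.47 [ 0.4923 -0.3349] area 180 model 177
scene film_roll_centre 0.79 [0.702  0.2984] area 877 model 954
scene dropper_bottle_centre 0.59 [0.6723 0.0799] area 54 model 328
```

View pics/end.png

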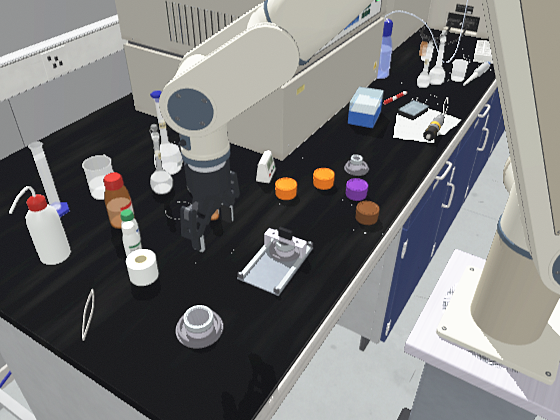

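The end picture shows the large tin in its rest at (199,322), the medium tin under the shut bridge at (287,242) and the small tin in its rest at (356,164). The film roll hasn't moved at (142,267), and the dropper bottle is mostly hidden behind the gripper, which never went near it.

```bash
python3 -c "
from bench import arm
print(arm.hand_in())"
```

```text
the job is handed in; nothing more can be done
None
```

The job is handed in at about 47 s on the clock (limit 144 s): each tin stands in its own pocket and the bridge is slid shut against its stop. The film roll has not moved, and the arm never went near the dropper bottle, though the gripper mostly hid it in the last picture. The hand-in call gave no pass or fail result.

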